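# Pack up the gig kit: load, slide the cover home, right the toppled bottles

### The arm

A 6-joint arm with a two-finger parallel gripper is mounted at the origin on a cart in front of the work surface, level with it; the furniture and walls round the work are solid. World frame = base frame: x ahead of the robot, y to its left, z up, the work surface at z = 0. Lengths are in m, angles in rad, forces in N, time in s.
With the tool pointing down it reaches from about 0.325 to 0.775 m from the base axis. Payload 9.3 kg.
Tool frame: the origin (TCP) lies midway between the tips of the shut fingers; the grasp point (between the pads) lies 19 mm behind it (ctrl.pinch_z is the distance from the TCP to the grasp point, in m); z points along the fingers, y is the line along which they close (so a half turn about z gives the same grasp; the last joint's range is limited). The gripper opens to 85 mm and grips with 20 to 120 N. Pads are 22 mm wide; open, the fingers measure 114 mm over their backs; the gripper's body (76 mm by 85 mm) begins 54 mm behind the grasp point. The pads swing forward as they close: fully open they stand 13 mm farther back than shut.
Start: joints at [-1.261, 0.259, 0.021, 1.334, 0, 1.418], TCP at [0.246, -0.492, 0.231] pointing down, gripper open.
Joint ranges: [-3.04, 3.04], [-0.91, 1.82], [-1.04, 1.36], [-1.92, 1.95], [-1.52, 1.45], [-3.14, 3.14]. Speed limits (rad/s): [2.22, 2.22, 2.79, 3.14, 3.14, 3.14].

### API

Orientations are given as [roll, pitch, yaw] about the fixed x, y, z axes, in that order (R = Rz(yaw) Ry(pitch) Rx(roll)).
In Python, from station import ctrl, cams gives the robot as it stands.
- The arm moves only by the shell command python3 -m creep 'ROWS'. ROWS is a JSON object of lists of equal length, an entry for each row: "linear": the shift along the tool's x, y, z in m, a list of three; "twist": the turn, a rotation vector about the tool's x, y, z in rad, a list of three; "jaw": the finger opening in m, from 0 to 0.0854. A call has 1 to 20 rows; each row shifts and turns the commanded pose from where the row before left it, along the tool's axes as they then stand; what a row does not reach is not made up. A row lasts 1/8 s, in which the tool goes at most 62.5 mm and 10.7 degrees, less where a joint would pass 70% of its speed; a pose out of reach is approached as far as the arm can. A call is refused whole if a number of a shift passes 0.0625 or a number of a turn 0.188, either way. A call with a gripper value outside its range is refused whole. The fingers move at their own pace and stop on an object; the grip force is fixed at half the most. Time passes only in rows, so rows that do not move let the fingers close. It gives the time, the measured TCP pose, the force, the opening and the grip force at its end, in the units of the state.
- ctrl.observe(): the state, without advancing time (a new reading comes with each control period).
- cams.capture(name): name is "side" or "top" or "wrist"; returns a dict with "color" (384x512x3 uint8, red, green, blue), "range_z" (384x512 float32, m along the optical axis (not along the pixel's ray), 0 where there is no reading), "mtx" (3x3 intrinsics, pixels), "eye" and "attitude" of the camera in the world. Camera axes: x right, y down, z forward; pixel columns grow to the right and rows downward; lengths in m; the calibration is good to about 2 mm. A picture is of the moment at which its call begins.
- ctrl.hand_in(): hands the job in; it is judged then, once.
The state is a dict: "time": time; "joint_positions": joint angles; "joint_velocities": joint speeds; "effort": joint torques, N m; "tcp_pos": TCP position; "orientation": TCP orientation; "force": force on the tool from outside, world axes, zero at the start; "moment": the same for the moment, N m; "gripper_width": finger opening in m; "finger_force": force on a finger pad.
Only numpy, scipy, OpenCV 4.12 (cv2) and the standard library are available. Lean on these libraries where they do the work, as an engineer would, in place of code of your own. Each camera call takes 0.05 s, during which the arm holds its last target. There are 200 camera calls.

### The job

Pack up the gig kit. Lay the accessories that are out on the desk before the wooden case (capo, clip-on tuner, microphone plug, whichever are there) flat in the case's uncovered compartment, then slide its cover fully home over them; that uncovers the other bay, and every toppled dropper bottle is to be stood upright there on the bay's floor.

Things in the scene. Friction and masses are not known exactly. Their poses are not given: they have to be found in the camera images.
- kit_case: wooden kit case, fixed, 398 mm long (its y) x 136 wide (x) x 30 high, open-topped, walls and floor 6 mm thick; a middle wall makes two equal bays, each 192 (y) x 124 (x) mm inside, 24 mm deep: the compartment for accessories on its -y side, the standing bay for bottles on its +y side. Origin at the centre of the underside; z up, yaw near 0. A tall monitor stands close behind its +y end
- kit_cover (a joint): the case's flat dark wooden cover, 196 (y) x 126 (x) x 5 mm, riding on top of the walls (top face 35 mm above the desk). Value in m: 0 = fully home over the compartment (end stop), 0.196 = fully over the standing bay (end stop); lower values lie towards the case's -y. Friction about 1.5 N, stays where it is left. Starts over the standing bay
- cover_grip (a point): centre of the grip bar in the middle of the cover's top: 60 mm long along the case's x, 14 mm thick along the case's y, standing 22 mm up from the cover (its top 57 mm above the desk, this point 46 mm above the desk); axes as the case's
- compartment_floor (a point): centre of the compartment's floor (its upper face, 6 mm above the desk); axes as the case's
- bay_floor (a point): centre of the standing bay's floor (its upper face, 6 mm above the desk); axes as the case's
- dropper_1: amber dropper bottle, black cap, 102 mm tall, about 70 g: round body 33 mm in diameter for the lowest 70 mm, neck 24 mm to 77 mm, then a dropper 13 mm thick. Origin at the centre of its base, z from base to cap. Starts lying on the desk (axis 16 mm up), cap towards the robot within 30 degrees. One of up to three alike; absent ones read None
- dropper_2: amber dropper bottle, black cap, 102 mm tall, about 70 g: round body 33 mm in diameter for the lowest 70 mm, neck 24 mm to 77 mm, then a dropper 13 mm thick. Origin at the centre of its base, z from base to cap. Starts lying on the desk (axis 16 mm up), cap towards the robot within 30 degrees. One of up to three alike; absent ones read None
- dropper_3: amber dropper bottle, black cap, 102 mm tall, about 70 g: round body 33 mm in diameter for the lowest 70 mm, neck 24 mm to 77 mm, then a dropper 13 mm thick. Origin at the centre of its base, z from base to cap. Starts lying on the desk (axis 16 mm up), cap towards the robot within 30 degrees. One of up to three alike; absent ones read None
- capo: black guitar capo, a flat U-shaped bar frame lying flat, 52 (x) x 78 (y) x 14 mm, its two bars along y with a gap of some 25 mm between them; origin at the centre of its underside. May be absent (None)
- clip_tuner: black clip-on tuner with a small display, lying flat, 56 (x) x 48 (y) x 14 mm: its 12 mm thick body takes x from -28 to +4 over the full 48 mm, a narrower clip 18 mm wide the rest; origin at the centre of its underside. May be absent (None)
- xlr_plug: grey microphone plug with a red band, lying flat, 20 (x) x 70 (y, its length) x 20 mm; origin at the centre of its underside. May be absent (None)
Mind the look-alikes: they are no part of the job. Leave any pink look-alike of the capo alone.

How it is judged:
On the way, in this order (a step that is already met when the one before it is completed fails the run):
1. all the accessories that are out lie in the compartment (x of capo in the frame of compartment_floor between -0.062 and 0.062 m and y of capo in the frame of compartment_floor between -0.095 and 0.095 m and z of capo in the frame of compartment_floor between -0.005 and 0.022 m and x of clip_tuner in the frame of compartment_floor between -0.062 and 0.062 m and y of clip_tuner in the frame of compartment_floor between -0.095 and 0.095 m and z of clip_tuner in the frame of compartment_floor between -0.005 and 0.022 m and x of xlr_plug in the frame of compartment_floor between -0.062 and 0.062 m and y of xlr_plug in the frame of compartment_floor between -0.095 and 0.095 m and z of xlr_plug in the frame of compartment_floor between -0.005 and 0.022 m), for 0.2 s.
2. the cover is slid fully home over the compartment, with the accessories in it (all of step 1 and value of joint kit_cover below 0.005 m), for 0.2 s.
At the end, for the whole second after the job is handed in: Every accessory that was out lies in the compartment (origin less than 22 mm above its floor), the cover is home to 5 mm, and every dropper bottle that was out stands still and upright (within 5 degrees) on the floor of the standing bay, its origin at most 5 mm above it (all of step 2 and angle between each of dropper_1, dropper_2, dropper_3's own z axis and vertical below 0.09 rad and x of dropper_1 in the frame of bay_floor between -0.055 and 0.055 m and y of dropper_1 in the frame of bay_floor between -0.088 and 0.088 m and z of dropper_1 in the frame of bay_floor between -0.004 and 0.005 m and linear speed of each of dropper_1, dropper_2, dropper_3 below 0.02 m/s and x of dropper_2 in the frame of bay_floor between -0.055 and 0.055 m and y of dropper_2 in the frame of bay_floor between -0.088 and 0.088 m and z of dropper_2 in the frame of bay_floor between -0.004 and 0.005 m and x of dropper_3 in the frame of bay_floor between -0.055 and 0.055 m and y of dropper_3 in the frame of bay_floor between -0.088 and 0.088 m and z of dropper_3 in the frame of bay_floor between -0.004 and 0.005 m); the robot touches nothing.
Of dropper_1, dropper_2, dropper_3 only 2 to 3 are there at a start; the rules pass over those that are not, and their reading is None.
Of capo, clip_tuner, xlr_plug only 2 to 3 are there at a start; the rules pass over those that are not, and their reading is None.
At some moment in a run one of capo, clip_tuner, xlr_plug may be knocked a few centimetres aside while the robot is not near it.
Once in a run the grip may slacken for a moment while it holds something.
It also fails if it takes over 208 s, if anything falls off the work surface, if the arm or the gripper's body presses on something with over 40 N, if the wrist force passes 120 N, or if a joint passes its speed limit or range.

## Working session

There is one attempt and no reset: what is moved stays moved. The work goes in short steps, Python scripts to look and compute and a shell command to move; the robot and the scene stay as the last step left them, time stands still between calls to the robot, and variables do not carry over. Pictures are saved under pics/ and viewed, at most 14 in all, crops included, and the job is handed in when it is done.

```bash
ls; mkdir -p pics; cat > h.py <<'E'
import numpy as np, cv2
from station import ctrl, cams
from scipy.spatial.transform import Rotation as R
def cap(n,f=None):
    c=cams.capture(n)
    if f: cv2.imwrite('pics/'+f,c['color'][...,::-1])
    return c
def rot(c):
    a=np.array(c['attitude'],float)
    return a if a.shape==(3,3) else (R.from_euler('xyz',a).as_matrix() if a.size==3 else R.from_quat(a).as_matrix())
def cloud(c):
    h,w=c['range_z'].shape; K=c['mtx']; u,v=np.meshgrid(np.arange(w),np.arange(h)); z=c['range_z']
    p=np.stack([(u-K[0][2])/K[0][0]*z,(v-K[1][2])/K[1][1]*z,z],-1)
    return p@rot(c).T+np.array(c['eye'])
def ray(c,u,v,h):
    K=np.array(c['mtx']); d=rot(c)@np.linalg.inv(K)@[u,v,1]; e=np.array(c['eye'])
    return e+d*(h-e[2])/d[2]
E
python3 - <<'E'
from h import *
for n in ['top','side']:
    c=cap(n,n+'0.png'); print(n,c['eye'],c['attitude'],c['mtx'])
    np.savez(n+'0.npz',**c)
s=ctrl.observe(); print(s)
E
```

```text
pics
top [0.39513232 0.03830385 1.00939342] [-2.9737783  -0.02919498 -1.54963354] [[456.93142737   0.         259.97871802]
 [  0.         456.93142737 187.5523018 ]
 [  0.           0.           1.        ]]
side [ 0.71050129 -0.61493136  0.86934339] [-2.44545134  0.01200163  0.20282191] [[484.58684381   0.         256.80546784]
 [  0.         484.58684381 188.69204305]
 [  0.           0.           1.        ]]
{'time': 0.1, 'joint_positions': array([-1.26060523e+00,  2.59160390e-01,  2.08382081e-02,  1.33373335e+00,
       -4.41845796e-05,  1.41823845e+00]), 'joint_velocities': array([ 0.00073832,  0.00012732,  0.0025551 , -0.00137492, -0.00040743,
       -0.00024511]), 'effort': array([ 4.86488279e-03, -5.56692231e+01,  3.45070553e+01,  1.16091289e-02,
       -1.12461553e-04,  5.05467753e-06]), 'tcp_pos': array([ 0.24544861, -0.49189935,  0.23071355]), 'orientation': array([-3.14034136e+00, -1.47685349e-04,  4.62748904e-01]), 'force': array([-0.24194195,  0.64252028,  0.05518418]), 'moment': array([ 0.01381842, -0.03959533, -0.02339318]), 'finger_force': 0.0, 'gripper_width': 0.08514683808010626}
```

View pics/top0.png

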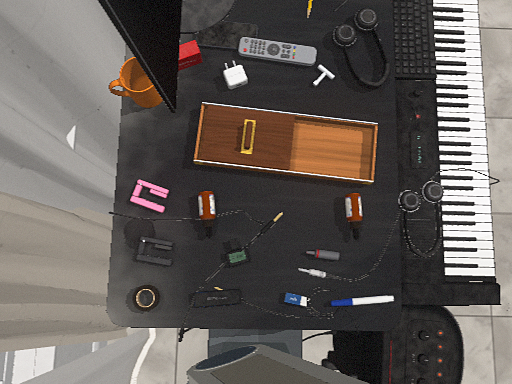

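View pics/side0.png

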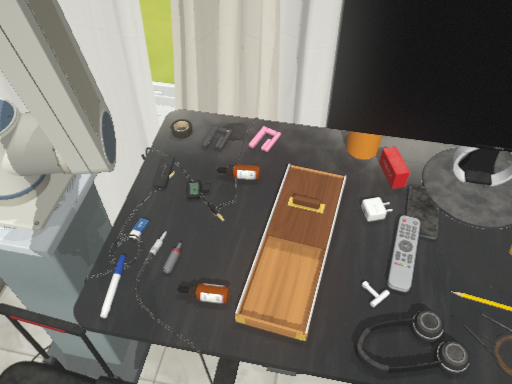

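Top view: bottles at (206,207) and (353,210), black capo (155,250), pink look-alike (150,195), tuner candidate with a green display (236,256), grey plug with a red end (322,255). The others look like distractors: white plug (312,272), blue item (295,299), black bar (217,297). I'll confirm with an enlarged crop and measure.

```bash
python3 - <<'E'
from h import *
c=dict(np.load('top0.npz')); P=cloud(c); 
cv2.imwrite('pics/crop.png',cv2.resize(c['color'][180:310,125:370,::-1],None,fx=3.2,fy=3.2,interpolation=cv2.INTER_CUBIC))
H=P[...,2]
print('desk z',np.median(H[225:235,280:300]))
hm=((H>0.007)&(H<0.09)).astype(np.uint8)
n,l,st,ce=cv2.connectedComponentsWithStats(hm)
for i in range(1,n):
    if st[i,4]<30: continue
    q=P[l==i]; 
    r=cv2.minAreaRect((q[:,:2]*1000).astype(np.float32))
    print(ce[i].round(),st[i,4],'med',np.median(q,0).round(4),'hmax',np.percentile(q[:,2],95).round(4),'rect',np.round(r[0]),np.round(r[1]),round(r[2]))
E
```

```text
desk z -0.0013139460942106496
[37. 58.] 2611 med [0.8322 0.5088 0.049 ] hmax 0.0854 rect [852. 507.] [ 63. 289.] 71
[231.  36.] 4274 med [0.9138 0.1099 0.0134] hmax 0.0507 rect [935.  54.] [173. 320.] 4
[360.  43.] 1562 med [ 0.924  -0.2127  0.0244] hmax 0.0316 rect [ 900. -230.] [184. 120.] 29
[134.  76.] 549 med [0.8055 0.2997 0.0368] hmax 0.0842 rect [799. 296.] [34. 50.] 27
[234.  76.] 435 med [0.8181 0.0778 0.0268] hmax 0.0304 rect [829.  81.] [61. 46.] 23
[322.  74.] 120 med [ 0.838  -0.126   0.0097] hmax 0.0127 rect [ 829. -123.] [42. 48.] 53
[139.  96.] 513 med [0.7517 0.2747 0.0485] hmax 0.0869 rect [758. 293.] [100.  24.] 82
[263. 140.] 7232 med [0.6697 0.024  0.0342] hmax 0.0384 rect [666. -42.] [399. 138.] 85
[ 26. 229.] 3816 med [0.4715 0.5009 0.0463] hmax 0.0857 rect [447. 503.] [468. 105.] 4
[326. 132.] 33 med [ 0.6978 -0.1352  0.008 ] hmax 0.0104 rect [ 697. -135.] [18. 23.] 52
[350. 143.] 104 med [ 0.6708 -0.1877  0.008 ] hmax 0.01 rect [ 672. -189.] [55. 55.] 37
[320. 154.] 38 med [ 0.6458 -0.1247  0.0078] hmax 0.0103 rect [ 644. -121.] [27. 31.] 12
[337. 161.] 30 m
[... 588 characters left out ...]
] 29
[153. 251.] 557 med [0.4243 0.2386 0.0113] hmax 0.0143 rect [421. 236.] [78. 53.] 81
[324. 254.] 239 med [ 0.4221 -0.1287  0.0163] hmax 0.0205 rect [ 423. -124.] [69. 19.] 84
[325. 274.] 231 med [ 0.3779 -0.1232  0.0198] hmax 0.024 rect [ 377. -141.] [140.  14.] 82
[145. 297.] 364 med [0.3237 0.2498 0.0188] hmax 0.0217 rect [323. 249.] [53. 53.] 45
[217. 298.] 702 med [0.3254 0.0993 0.0129] hmax 0.0159 rect [329.  98.] [ 38. 103.] 6
[334. 302.] 980 med [ 0.3243 -0.1506  0.0128] hmax 0.0168 rect [ 320. -160.] [ 64. 232.] 0
[228. 351.] 51 med [0.2296 0.0713 0.079 ] hmax 0.0893 rect [229.  67.] [ 3. 68.] 18
[ 31. 381.] 84 med [0.1594 0.4617 0.0315] hmax 0.0696 rect [156. 461.] [18.  4.] 10
```

View pics/crop.png

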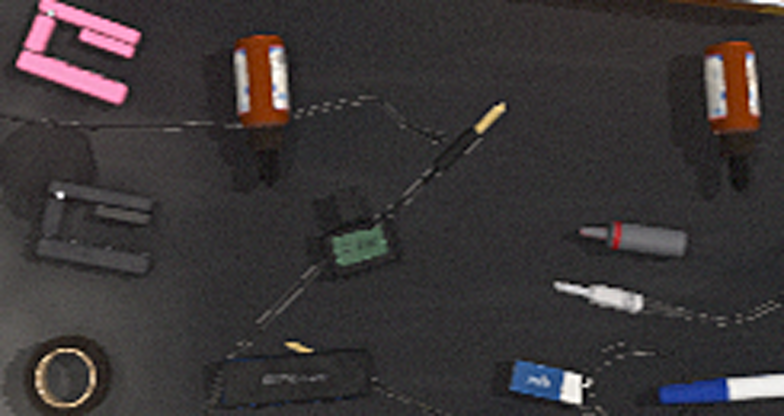

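Crop: black capo at (100,228), tuner with its display at (360,243) and clip pointing up at (345,205), plug with the red band at (645,238). These fit the descriptions. The pink U is the look-alike, the white plug has no red band, and the black bar has no display. Next are finer poses from both cameras.

```bash
cat >> h.py <<'E'
def rects(c,boxes,zmin=0.006,zmax=0.06):
    """boxes: name->(xmin,xmax,ymin,ymax[,zmin,zmax]) world; minAreaRect of raised points (largest blob)"""
    P=cloud(c); out={}
    for n,b in boxes.items():
        z0,z1=b[4:6] if len(b)>4 else (zmin,zmax)
        m=(P[...,0]>b[0])&(P[...,0]<b[1])&(P[...,1]>b[2])&(P[...,1]<b[3])&(P[...,2]>z0)&(P[...,2]<z1)
        k,l,st,_=cv2.connectedComponentsWithStats(m.astype(np.uint8))
        if k<2: print(n,None); continue
        i=1+np.argmax(st[1:,4]); q=P[l==i]
        (cx,cy),(w,h),a=cv2.minAreaRect((q[:,:2]*1000).astype(np.float32))
        if w<h: w,h,a=h,w,a+90
        a=(a+90)%180-90
        print(n,'c=(%.1f,%.1f) L=%.1f W=%.1f long-axis %.1f deg  n=%d zmed %.1f z95 %.1f'%(cx,cy,w,h,a,len(q),1e3*np.median(q[:,2]),1e3*np.percentile(q[:,2],95)))
        out[n]=(cx,cy,w,h,a)
    return out
B=dict(case=(.57,.77,-.27,.19,.025,.05),cover=(.57,.77,-.25,.17,.033,.040),bar=(.6,.75,-.23,.17,.048,.07),
 tuner=(.385,.475,.025,.085,.008,.02),capo=(.36,.48,.18,.29),plug=(.395,.455,-.19,-.07),
 b1=(.44,.57,.08,.17),b2=(.44,.57,-.24,-.15))
def go(x,y,z,yaw,tilt=0):
    """tool target: yaw deg; tilt about tool y after; print remaining tool-frame delta"""
    s=ctrl.observe(); R0=R.from_euler('xyz',s['orientation'])
    T=R.from_euler('xyz',[np.pi,0,np.radians(yaw)])*R.from_rotvec([0,np.radians(tilt),0])
    d=np.array([x,y,z])-s['tcp_pos']
    print('world d',d.round(4),'tool d',R0.inv().apply(d).round(4),'in target frame',T.inv().apply(d).round(4),'rotvec',(R0.inv()*T).as_rotvec().round(4))
E
python3 - <<'E'
from h import *
for n in ['top','side']:
    print(n); rects(dict(np.load(n+'0.npz')),B)
c=dict(np.load('top0.npz'));P=cloud(c)
print((P[240:270:2,222:254:2,2]*1000).round().astype(int))
print((P[240:270:5,222:254:5,:2]*1000).round().astype(int).tolist())
E
```

```text
top
case c=(666.5,-42.2) L=398.5 W=138.0 long-axis 84.6 deg  n=6081 zmed 34.6 z95 38.0
cover c=(674.4,49.2) L=206.9 W=136.6 long-axis 84.7 deg  n=4283 zmed 35.3 z95 38.2
bar c=(674.3,43.6) L=60.5 W=13.9 long-axis -5.7 deg  n=174 zmed 56.7 z95 59.3
tuner c=(422.4,59.4) L=59.7 W=47.6 long-axis 1.5 deg  n=416 zmed 12.7 z95 16.8
capo c=(422.7,236.1) L=78.4 W=54.6 long-axis 80.9 deg  n=563 zmed 11.2 z95 14.3
plug c=(422.6,-124.3) L=69.0 W=18.6 long-axis 83.7 deg  n=239 zmed 16.3 z95 20.5
b1 c=(502.1,128.4) L=99.4 W=34.0 long-axis 4.7 deg  n=575 zmed 28.1 z95 33.6
b2 c=(505.8,-193.1) L=100.3 W=33.2 long-axis 4.0 deg  n=576 zmed 27.8 z95 33.4
side
case c=(665.6,-44.2) L=402.3 W=137.0 long-axis 84.7 deg  n=5370 zmed 35.4 z95 38.6
cover c=(673.4,41.1) L=214.4 W=135.7 long-axis 84.5 deg  n=3937 zmed 35.9 z95 38.5
bar c=(673.4,41.4) L=59.2 W=16.9 long-axis -4.4 deg  n=195 zmed 56.3 z95 59.5
tuner c=(421.3,55.9) L=59.4 W=50.9 long-axis -0.4 deg  n=296 zmed 13.1 z95 16.8
capo c=(421.6,236.1) L=86.4 W=52.9 long-axis 82.4 deg  n=330 zmed 11.3 z95 14.6
plug c=(422.2,-127.0) L=69.6 W=19.2 long-axis 8
[... 730 characters left out ...]
3 10 10 15 13 -3 -1]
 [ 0  7  5 12 12  9 14 15 10 12 11 14 -3 -2 -1 -1]
 [ 6  6  2 13 11 14 14  9  8 -3 -4 -3  0 -3 -2 -2]
 [ 3  0 -1 13 12 -1  0 -1 -2  1 -1 -3  2 -2 -1  1]
 [-1 -2 -2 -1 -1 -3 -1  0 -1  0  3 -2  1  0  4 -1]]
[[[448, 93], [448, 82], [448, 71], [449, 60], [449, 49], [449, 38], [448, 28]], [[437, 93], [437, 82], [437, 71], [437, 60], [438, 49], [437, 38], [439, 27]], [[426, 93], [427, 82], [426, 70], [427, 60], [427, 49], [427, 38], [428, 27]], [[415, 92], [415, 81], [416, 70], [416, 59], [416, 48], [416, 38], [417, 27]], [[405, 92], [405, 80], [405, 70], [405, 59], [405, 48], [406, 37], [406, 26]], [[394, 91], [394, 81], [394, 69], [395, 59], [395, 48], [395, 37], [395, 26]]]
```

```bash
python3 -m creep '{"linear":[[0,0,0],[0,0,0],[0,0,0],[0,0,0],[0,0,0],[0,0,0],[0.032,0.011,0.01],[0.032,0.011,0.01],[0.032,0.011,0.01],[0.032,0.011,0.01],[0.032,0.011,0.01],[0.032,0.011,0.01],[0.032,0.011,0.01],[0.032,0.011,0.01],[0.032,0.011,0.01],[0.032,0.011,0.01],[0.032,0.011,0.01],[0.032,0.011,0.01],[0,0,0],[0,0,0]],"twist":[[0,0,-0.166],[0,0,-0.166],[0,0,-0.166],[0,0,-0.166],[0,0,-0.166],[0,0,-0.166],[0,0,0],[0,0,0],[0,0,0],[0,0,0],[0,0,0],[0,0,0],[0,0,0],[0,0,0],[0,0,0],[0,0,0],[0,0,0],[0,0,0],[0,0,0],[0,0,0]],"jaw":[0.06,0.06,0.06,0.06,0.06,0.06,0.06,0.06,0.06,0.06,0.06,0.06,0.06,0.06,0.06,0.06,0.06,0.06,0.06,0.06]}'
python3 - <<'E'
from h import *
rects(cams.capture('side'),{k:B[k] for k in ['plug','capo','tuner']})
go(.4225,-.1257,.005,83.5)
E
```

```text
time: 2.6
tcp_pos: [0.4196, -0.1254, 0.1113]
orientation: [-3.141, 0.0, 1.459]
force: [0.5, 0.2, 0.0]
gripper_width: 0.0596
finger_force: 0.0
plug c=(422.9,-126.7) L=69.8 W=18.7 long-axis 82.2 deg  n=234 zmed 17.3 z95 21.0
capo c=(421.3,233.9) L=81.3 W=52.5 long-axis 82.1 deg  n=326 zmed 11.3 z95 14.6
tuner c=(419.3,58.7) L=60.9 W=48.2 long-axis -12.9 deg  n=285 zmed 13.1 z95 16.8
world d [ 2.900e-03  1.000e-04 -1.064e-01] tool d [0.0004 0.0029 0.1064] in target frame [0.0004 0.0029 0.1064] rotvec [0.     0.0003 0.0012]
```

```bash
python3 -m creep '{"linear":[[0,0.001,0.025],[0,0.001,0.025],[0,0.001,0.025],[0,0,0.02],[0,0,0.011],[0,0,0],[0,0,0],[0,0,0],[0,0,0],[0,0,0],[0,0,0],[0,0,0],[0,0,-0.02],[0,0,-0.03],[0,0,-0.03],[0,0,0]],"twist":[[0,0,0],[0,0,0],[0,0,0],[0,0,0],[0,0,0],[0,0,0],[0,0,0],[0,0,0],[0,0,0],[0,0,0],[0,0,0],[0,0,0],[0,0,0],[0,0,0],[0,0,0],[0,0,0]],"jaw":[0.05,0.05,0.05,0.05,0.05,0.05,0.0,0.0,0.0,0.0,0.0,0.0,0.0,0.0,0.0,0.0]}'
python3 - <<'E'
from h import *
import math
C=np.array([656.8,-141.6])/1e3; a=np.radians(-5.35); Rm=np.array([[np.cos(a),-np.sin(a)],[np.sin(a),np.cos(a)]])
p=C+Rm@[.028,.036]; print('plug',p,'tuner body',C+Rm@[-.040,.033],'capo',C+Rm@[0,-.052])
go(*p,.085,84.65)
E
```

```text
time: 4.65
tcp_pos: [0.4239, -0.1262, 0.0876]
orientation: [3.137, 0.002, 1.459]
force: [-0.2, 0.8, -2.2]
gripper_width: 0.0172
finger_force: 58.7
plug [ 0.68803465 -0.10836753] tuner body [ 0.62005115 -0.10501418] capo [ 0.65195155 -0.19337347]
world d [ 0.2641  0.0179 -0.0026] tool d [0.0472 0.2605 0.0037] in target frame [0.0424 0.2613 0.0026] rotvec [ 0.0045  0.0018 -0.0184]
```

```bash
python3 -m creep '{"linear":[[0.005,0.026,0],[0.005,0.026,0],[0.005,0.026,0],[0.005,0.026,0],[0.005,0.026,0],[0.005,0.026,0],[0.005,0.026,0],[0.004,0.026,0],[0.004,0.026,0],[0.004,0.026,0],[0,0,0],[0,0,0.02],[0,0,0.025],[0,0,0.02],[0,0,0.006],[0,0,0.002],[0,0,0]],"twist":[[0,0,-0.018],[0,0,0],[0,0,0],[0,0,0],[0,0,0],[0,0,0],[0,0,0],[0,0,0],[0,0,0],[0,0,0],[0,0,0],[0,0,0],[0,0,0],[0,0,0],[0,0,0],[0,0,0],[0,0,0]],"jaw":[0,0,0,0,0,0,0,0,0,0,0,0,0,0,0,0,0]}'
```

```text
time: 6.78
tcp_pos: [0.6861, -0.1038, 0.013]
orientation: [3.141, 0.0, 1.477]
force: [0.2, -0.3, -0.5]
gripper_width: 0.0176
finger_force: 58.8
```

```bash
python3 -m creep '{"linear":[[0,0,0],[0,0,0],[0,0,0],[0,0,-0.03],[0,0,-0.03],[0,0,-0.03],[0.0224,-0.0211,0],[0.0224,-0.0211,0],[0.0224,-0.0211,0],[0.0224,-0.0211,0],[0.0224,-0.0211,0],[0.0224,-0.0211,0],[0.0224,-0.0211,0],[0.0224,-0.0211,0],[0.0224,-0.0211,0],[0.0224,-0.0211,0],[0.0224,-0.0211,0],[0.0224,-0.0211,0],[0.0224,-0.0211,0],[0.0224,-0.0211,0]],"twist":[[0,0,0],[0,0,0],[0,0,0],[0,0,0],[0,0,0],[0,0,0],[0,0,0],[0,0,0],[0,0,0],[0,0,0],[0,0,0],[0,0,0],[0,0,0],[0,0,0],[0,0,0],[0,0,0],[0,0,0],[0,0,0],[0,0,0],[0,0,0.055]],"jaw":[0.035,0.035,0.035,0.035,0.035,0.035,0.075,0.075,0.075,0.075,0.075,0.075,0.075,0.075,0.075,0.075,0.075,0.075,0.075,0.075]}'
python3 - <<'E'
from h import *
b={k:B[k] for k in ['plug','capo','tuner']}; b['plugc']=(.6,.715,-.22,-.06,.014,.0285)
for n in ['side','top']: rects(cams.capture(n),b)
go(.4225,.235,.005,81.5)
E
```

```text
time: 9.28
tcp_pos: [0.4207, 0.237, 0.1025]
orientation: [3.141, -0.0, 1.421]
force: [-0.3, 0.5, -0.4]
gripper_width: 0.0746
finger_force: 0.0
plug None
capo c=(421.8,237.6) L=90.3 W=52.6 long-axis 81.3 deg  n=326 zmed 11.4 z95 14.5
tuner c=(421.1,55.2) L=59.6 W=53.2 long-axis -1.5 deg  n=304 zmed 12.9 z95 16.7
plugc c=(685.8,-104.4) L=70.5 W=18.6 long-axis 83.9 deg  n=231 zmed 23.8 z95 27.1
plug None
capo c=(436.8,227.9) L=53.7 W=19.7 long-axis 81.2 deg  n=198 zmed 10.6 z95 13.9
tuner c=(421.1,59.2) L=61.2 W=50.6 long-axis -5.3 deg  n=416 zmed 12.8 z95 17.1
plugc c=(686.0,-102.2) L=69.1 W=19.5 long-axis 85.6 deg  n=218 zmed 22.9 z95 26.7
world d [ 0.0029 -0.0027 -0.0975] tool d [-0.0023  0.0033  0.0975] in target frame [-0.0023  0.0033  0.0975] rotvec [-0.0003 -0.0004  0.0006]
```

```bash
python3 -m creep '{"linear":[[-0.001,0.0015,0.025],[-0.001,0.0015,0.025],[0,0,0.025],[0,0,0.018],[0,0,0.008],[0,0,0],[0,0,0],[0,0,0],[0,0,0],[0,0,0],[0,0,0],[0,0,-0.02],[0,0,-0.03],[0,0,-0.03],[0,0,0]],"twist":[[0,0,0],[0,0,0],[0,0,0],[0,0,0],[0,0,0],[0,0,0],[0,0,0],[0,0,0],[0,0,0],[0,0,0],[0,0,0],[0,0,0],[0,0,0],[0,0,0],[0,0,0]],"jaw":[0.075,0.075,0.075,0.075,0.075,0.075,0.04,0.04,0.04,0.04,0.04,0.04,0.04,0.04,0.04]}'
python3 - <<'E'
from h import *
go(.652,-.1934,.082,84.65)
E
```

```text
time: 11.25
tcp_pos: [0.4253, 0.2343, 0.0837]
orientation: [3.137, -0.002, 1.422]
force: [0.5, 0.5, -0.9]
gripper_width: 0.0504
finger_force: 63.1
world d [ 0.2267 -0.4277 -0.0017] tool d [-0.3894  0.2876  0.0021] in target frame [-0.4047  0.2656  0.0017] rotvec [ 0.0045 -0.0022 -0.0554]
```

```bash
python3 -m creep '{"linear":[[0,0,0],[-0.0289,0.019,0],[-0.0289,0.019,0],[-0.0289,0.019,0],[-0.0289,0.019,0],[-0.0289,0.019,0],[-0.0289,0.019,0],[-0.0289,0.019,0],[-0.0289,0.019,0],[-0.0289,0.019,0],[-0.0289,0.019,0],[-0.0289,0.019,0],[-0.0289,0.019,0],[-0.0289,0.019,0],[-0.0289,0.019,0],[0,0,0],[0,0,0.03]],"twist":[[0,0,-0.055],[0,0,0],[0,0,0],[0,0,0],[0,0,0],[0,0,0],[0,0,0],[0,0,0],[0,0,0],[0,0,0],[0,0,0],[0,0,0],[0,0,0],[0,0,0],[0,0,0],[0,0,0],[0,0,0]],"jaw":[0.04,0.04,0.04,0.04,0.04,0.04,0.04,0.04,0.04,0.04,0.04,0.04,0.04,0.04,0.04,0.04,0.04]}'
python3 - <<'E'
from h import *
go(.652,-.1934,.0105,84.65)
b={'capoc':(.57,.74,-.28,-.05,.04,.075)}
for n in ['top','side']: cap(n,n+'1.png')
E
```

```text
time: 13.38
tcp_pos: [0.6516, -0.1943, 0.0521]
orientation: [3.139, 0.001, 1.476]
force: [-0.4, -0.3, -1.3]
gripper_width: 0.05
finger_force: 63.1
world d [ 0.0004  0.0009 -0.0416] tool d [0.001  0.0002 0.0416] in target frame [0.001  0.0003 0.0416] rotvec [ 0.003   0.0008 -0.001 ]
```

View pics/side1.png

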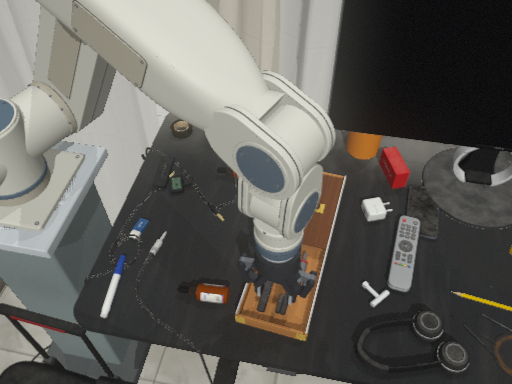

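The capo is held over the compartment. The tuner has been knocked to about (176,186) in the side view, so I'll re-measure it after this placing.

```bash
python3 -m creep '{"linear":[[0.001,0,0.02],[0,0,0.015],[0,0,0.006],[0,0,0],[0,0,0],[0,0,0],[0,0,0],[0,0,-0.03],[0,0,-0.03],[0,0,-0.03],[0.02,-0.03,0],[0.02,-0.03,0],[0.02,-0.03,0],[0.02,-0.03,0],[0.02,-0.03,0],[0.02,-0.03,0],[0,0,0]],"twist":[[0,0,0],[0,0,0],[0,0,0],[0,0,0],[0,0,0],[0,0,0],[0,0,0],[0,0,0],[0,0,0],[0,0,0],[0,0,0],[0,0,0],[0,0,0],[0,0,0],[0,0,0],[0,0,0],[0,0,0]],"jaw":[0.04,0.04,0.04,0.06,0.06,0.06,0.06,0.06,0.06,0.06,0.07,0.07,0.07,0.07,0.07,0.07,0.07]}'
python3 - <<'E'
from h import *
b=dict(plugc=(.6,.715,-.22,-.06,.014,.0285),capoc=(.6,.71,-.23,-.13,.012,.028),tuner=(.34,.46,.04,.14,.008,.0195))
for n in ['top','side']:
    c=cap(n,n+'2.png'); rects(c,b)
    np.savez(n+'2.npz',**c)
a=cv2.imread('pics/top2.png')[100:330,130:390]; cv2.imwrite('pics/c2.png',cv2.resize(a,None,fx=2.6,fy=2.6,interpolation=cv2.INTER_CUBIC))
print(ctrl.observe()['tcp_pos'])
E
```

```text
time: 15.6
tcp_pos: [0.4813, -0.0553, 0.1008]
orientation: [-3.142, -0.0, 1.478]
force: [-0.1, -1.1, -0.3]
gripper_width: 0.0699
finger_force: 0.0
plugc c=(666.5,-185.8) L=68.1 W=24.7 long-axis -87.9 deg  n=219 zmed 16.7 z95 19.5
capoc c=(666.1,-187.2) L=70.7 W=25.0 long-axis -89.1 deg  n=245 zmed 16.5 z95 19.5
tuner c=(378.1,72.0) L=56.5 W=47.6 long-axis 23.1 deg  n=411 zmed 12.6 z95 16.2
plugc c=(650.1,-187.3) L=68.4 W=52.9 long-axis 85.5 deg  n=569 zmed 18.0 z95 20.9
capoc c=(649.7,-191.8) L=77.3 W=52.9 long-axis 85.5 deg  n=670 zmed 17.9 z95 20.9
tuner c=(366.6,45.1) L=19.5 W=10.4 long-axis 12.1 deg  n=26 zmed 11.7 z95 13.9
[ 0.48345394 -0.05674231  0.10084304]
```

View pics/c2.png

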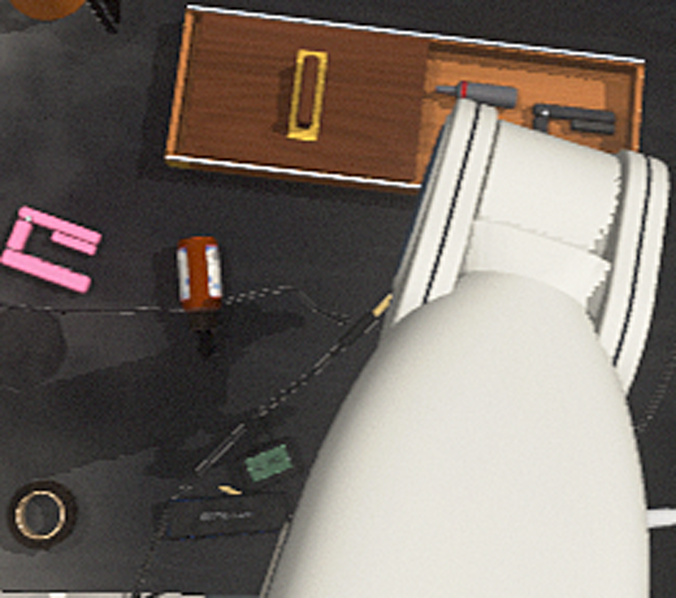

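Plug and capo lie in the compartment. The tuner's display is now at crop (268,462), with the black bar next to its body. I'll grasp the tuner by its clip, which keeps the fingers away from the bar.

```bash
python3 -m creep '{"linear":[[0.0207,-0.0172,0],[0.0207,-0.0172,0],[0.0207,-0.0172,0],[0.0207,-0.0172,0],[0.0207,-0.0172,0],[0.0207,-0.0172,0],[0,0,0],[0,0,0],[0,0,0],[0,0,0],[0,0,0],[0,0,0],[0,0,0],[0,0,0],[0,0,0],[0,0,0],[0,0,0],[0,0,0],[0,0,0],[0,0,0]],"twist":[[0,0,0],[0,0,0],[0,0,0],[0,0,0],[0,0,0],[0,0,0],[0,0,-0.1723],[0,0,-0.1723],[0,0,-0.1723],[0,0,-0.1723],[0,0,-0.1723],[0,0,-0.1723],[0,0,-0.1723],[0,0,-0.1723],[0,0,-0.1723],[0,0,-0.1723],[0,0,-0.1723],[0,0,-0.1723],[0,0,0],[0,0,0]],"jaw":[0.05,0.05,0.05,0.05,0.05,0.05,0.05,0.05,0.05,0.05,0.05,0.05,0.05,0.05,0.05,0.05,0.05,0.05,0.05,0.05]}'
python3 - <<'E'
from h import *
c=cap('wrist','w.png'); print(c['eye'])
b=dict(tuner=(.34,.46,.025,.14,.008,.0195))
rects(c,b); rects(cap('side'),b)
go(.3925,.0768,.004,203.1)
E
```

```text
time: 18.2
tcp_pos: [0.3918, 0.0768, 0.1002]
orientation: [3.141, -0.0, -2.743]
force: [-0.1, 0.6, 0.1]
gripper_width: 0.0498
finger_force: 0.0
[0.31628408 0.04488097 0.24314046]
tuner c=(366.2,69.3) L=71.9 W=57.9 long-axis -17.0 deg  n=3126 zmed 12.5 z95 14.9
tuner c=(372.4,64.5) L=64.5 W=54.3 long-axis 0.5 deg  n=327 zmed 13.0 z95 16.5
world d [ 0.0006  0.     -0.0963] tool d [-0.0006 -0.0002  0.0963] in target frame [-0.0006 -0.0002  0.0963] rotvec [ 0.      0.     -0.0029]
```

View pics/w.png

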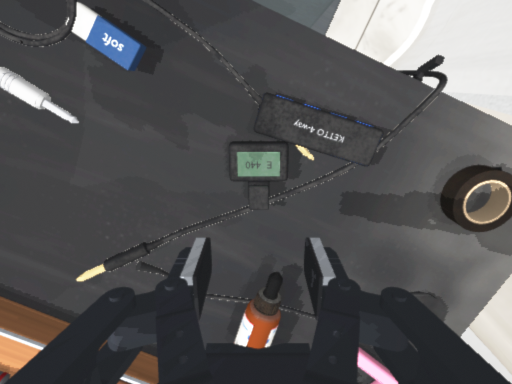

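```bash
python3 - <<'E'
from h import *
c=cap('wrist')
for p in [(258,162),(259,185),(259,208),(230,140),(288,140),(230,180),(288,182)]: print(p,ray(c,*p,.012).round(4), cloud(c)[p[1],p[0]].round(4))
E
```

```text
(258, 162) [0.3668 0.0667 0.012 ] [0.3667 0.0667 0.0123]
(259, 185) [0.3843 0.075  0.012 ] [0.384  0.0749 0.013 ]
(259, 208) [0.4031 0.083  0.012 ] [0.402  0.0825 0.0148]
(230, 140) [0.3591 0.0397 0.012 ] [ 0.3615  0.0394 -0.0007]
(288, 140) [0.3415 0.0814 0.012 ] [0.3413 0.0812 0.0136]
(230, 180) [0.3896 0.0515 0.012 ] [ 0.394   0.0519 -0.0019]
(288, 182) [0.3727 0.0959 0.012 ] [ 0.3758  0.0987 -0.0008]
```

```bash
python3 -m creep '{"linear":[[0,0.001,0.025],[0,0,0.025],[0,0,0.025],[0,0,0.014],[0,0,0.0075],[0,0,0],[0,0,0],[0,0,0],[0,0,0],[0,0,0],[0,0,0],[0,0,-0.02],[0,0,-0.03],[0,0,-0.03],[0,0,0]],"twist":[[0,0,0],[0,0,0],[0,0,0],[0,0,0],[0,0,0],[0,0,0],[0,0,0],[0,0,0],[0,0,0],[0,0,0],[0,0,0],[0,0,0],[0,0,0],[0,0,0],[0,0,0]],"jaw":[0.04,0.04,0.04,0.04,0.04,0.04,0.0,0.0,0.0,0.0,0.0,0.0,0.0,0.0,0.0]}'
python3 - <<'E'
from h import *
go(.648,-.1076,.082,174.65)
E
```

```text
time: 20.23
tcp_pos: [0.3926, 0.0776, 0.0855]
orientation: [-3.14, 0.004, -2.739]
force: [-0.2, -1.3, -0.2]
gripper_width: 0.0156
finger_force: 59.9
world d [ 0.2554 -0.1852 -0.0035] tool d [-0.1623 -0.2705  0.0046] in target frame [-0.2715 -0.1606  0.0035] rotvec [-0.0007  0.0039  0.4962]
```

```bash
python3 -m creep '{"linear":[[0,0,0],[0,0,0],[0,0,0],[-0.02715,-0.016,0],[-0.02715,-0.016,0],[-0.02715,-0.016,0],[-0.02715,-0.016,0],[-0.02715,-0.016,0],[-0.02715,-0.016,0],[-0.02715,-0.016,0],[-0.02715,-0.016,0],[-0.02715,-0.016,0],[-0.02715,-0.016,0],[0,0,0],[0,0,0]],"twist":[[0,0,0.1655],[0,0,0.1655],[0,0,0.1655],[0,0,0],[0,0,0],[0,0,0],[0,0,0],[0,0,0],[0,0,0],[0,0,0],[0,0,0],[0,0,0],[0,0,0],[0,0,0],[0,0,0]],"jaw":[0,0,0,0,0,0,0,0,0,0,0,0,0,0,0]}'
python3 - <<'E'
from h import *
go(.648,-.1076,.0125,174.65)
c=cap('wrist','w2.png'); P=cloud(c); rects(c,dict(t=(.55,.66,-.15,-.06,.06,.12)))
E
```

```text
time: 22.1
tcp_pos: [0.6459, -0.1067, 0.0826]
orientation: [3.141, -0.002, 3.048]
force: [-0.6, -0.6, -0.3]
gripper_width: 0.0153
finger_force: 59.9
world d [ 0.0021 -0.0009 -0.0701] tool d [-0.0023 -0.0008  0.0701] in target frame [-0.0022 -0.0007  0.0701] rotvec [ 0.0005 -0.0021 -0.0004]
t c=(631.1,-104.9) L=56.9 W=48.1 long-axis -5.2 deg  n=9458 zmed 90.9 z95 114.1
```

View pics/w2.png

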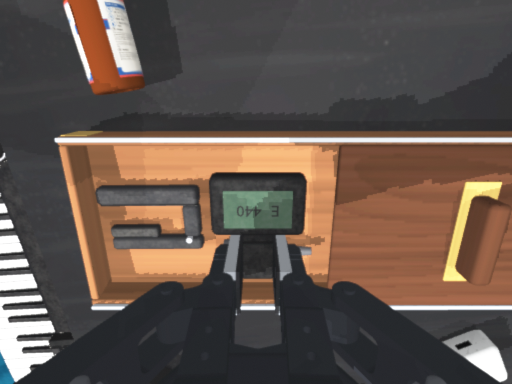

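Wrist view: tuner (258,205) sits clear of the capo (150,215) and the plug behind the fingers. Next I lower it, release it and go to the cover bar.

```bash
python3 -m creep '{"linear":[[-0.002,0,0.02],[0,0,0.025],[0,0,0.018],[0,0,0.006],[0,0,0],[0,0,0],[0,0,0],[0,0,-0.03],[0,0,-0.03],[0,0,-0.04],[-0.002,0.0253,0],[-0.002,0.0253,0],[-0.002,0.0253,0],[-0.002,0.0253,0],[-0.002,0.0253,0],[-0.002,0.0253,0],[0,0,0],[0,0,0]],"twist":[[0,0,0],[0,0,0],[0,0,0],[0,0,0],[0,0,0],[0,0,0],[0,0,0],[0,0,0],[0,0,0],[0,0,0],[0,0,0],[0,0,0],[0,0,0],[0,0,0],[0,0,0],[0,0,0],[0,0,0],[0,0,0]],"jaw":[0,0,0,0,0.035,0.035,0.035,0.035,0.035,0.035,0.05,0.05,0.05,0.05,0.05,0.05,0.05,0.05]}'
python3 - <<'E'
from h import *
c=cap('wrist','w3.png'); rects(c,dict(bar=B['bar'],t=(.59,.66,-.145,-.06,.009,.027)))
rects(cap('side'),dict(bar=B['bar'],t=(.59,.66,-.145,-.06,.009,.027)))
go(.674,.0425,.040,174.65)
E
```

```text
time: 24.4
tcp_pos: [0.6749, 0.0423, 0.115]
orientation: [-3.141, 0.0, 3.048]
force: [-0.3, 0.1, -0.8]
gripper_width: 0.0498
finger_force: 0.0
bar c=(674.4,43.3) L=59.4 W=13.8 long-axis -5.7 deg  n=1411 zmed 56.7 z95 58.0
t c=(632.5,-104.0) L=55.2 W=48.3 long-axis -5.4 deg  n=3152 zmed 18.3 z95 20.9
bar c=(673.2,40.2) L=59.7 W=16.3 long-axis -4.8 deg  n=194 zmed 56.4 z95 59.3
t c=(628.5,-104.6) L=79.9 W=63.2 long-axis 84.1 deg  n=518 zmed 18.9 z95 23.5
world d [-0.0009  0.0006 -0.0749] tool d [0.0009 0.0006 0.0749] in target frame [0.0009 0.0005 0.0749] rotvec [-0.0002  0.0001 -0.0012]
```

View pics/w3.png

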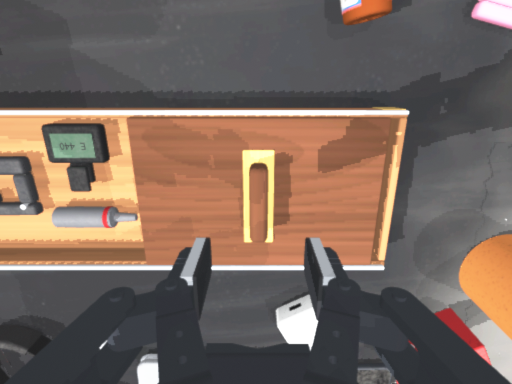

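```bash
python3 -m creep '{"linear":[[0.0009,0.0005,0.025],[0,0,0.025],[0,0,0.016],[0,0,0.007],[0,0,0],[0,0,0],[0,0,0],[0,0,0],[0,0,0],[0,0,0]],"twist":[[0,0,0],[0,0,0],[0,0,0],[0,0,0],[0,0,0],[0,0,0],[0,0,0],[0,0,0],[0,0,0],[0,0,0]],"jaw":[0.05,0.05,0.05,0.05,0.05,0,0,0,0,0]}' && python3 -m creep '{"linear":[[0,-0.008,0],[0,-0.015,0],[0,-0.015,0],[0,-0.015,0],[0,-0.015,0],[0,-0.015,0],[0,-0.015,0],[0,-0.015,0],[0,-0.015,0],[0,-0.015,0],[0,-0.015,0],[0,-0.012,0],[0,-0.01,0],[0,-0.005,0],[0,-0.002,0],[0,0,0]],"twist":[[0,0,0],[0,0,0],[0,0,0],[0,0,0],[0,0,0],[0,0,0],[0,0,0],[0,0,0],[0,0,0],[0,0,0],[0,0,0],[0,0,0],[0,0,0],[0,0,0],[0,0,0],[0,0,0]],"jaw":[0,0,0,0,0,0,0,0,0,0,0,0,0,0,0,0]}'
```

```text
time: 25.75
tcp_pos: [0.6745, 0.0434, 0.0428]
orientation: [3.142, 0.001, 3.048]
force: [-0.9, 0.0, 4.9]
gripper_width: 0.0123
finger_force: 59.4
time: 27.75
tcp_pos: [0.6572, -0.1407, 0.0428]
orientation: [3.138, 0.002, 3.049]
force: [-0.3, 10.5, 7.4]
gripper_width: 0.0123
finger_force: 59.8
```

```bash
python3 -m creep '{"linear":[[0,-0.002,0],[0,-0.001,0],[0,0,0],[0,0,0]],"twist":[[0,0,0],[0,0,0],[0,0,0],[0,0,0]],"jaw":[0,0,0,0]}'; python3 -m creep '{"linear":[[0,0.002,0],[0,0,0],[0,0,0],[0,0,-0.03],[0,0,-0.04],[0,0,-0.05],[0,0,-0.03],[0,0,0]],"twist":[[0,0,0],[0,0,0],[0,0,0],[0,0,0],[0,0,0],[0,0,0],[0,0,0],[0,0,0]],"jaw":[0.05,0.05,0.05,0.05,0.05,0.05,0.05,0.05]}'
python3 - <<'E'
from h import *
b=dict(bar=B['bar'],case=B['case'],b1=(.4,.6,.05,.2),b2=(.4,.6,-.28,-.12))
for n in ['top','side']: c=cap(n,n+'3.png');rects(c,b)
rects(cap('wrist','w4.png'),b)
E
```

```text
time: 28.25
tcp_pos: [0.6572, -0.1408, 0.0427]
orientation: [3.134, 0.002, 3.052]
force: [2.7, 21.6, 8.5]
gripper_width: 0.012
finger_force: 60.0
time: 29.25
tcp_pos: [0.6574, -0.1447, 0.1946]
orientation: [-3.14, 0.005, 3.047]
force: [0.5, 0.2, -0.6]
gripper_width: 0.0503
finger_force: 0.0
bar None
case c=(671.5,12.3) L=289.1 W=137.5 long-axis 84.7 deg  n=2707 zmed 34.1 z95 37.6
b1 c=(502.6,128.7) L=100.0 W=37.2 long-axis 0.7 deg  n=581 zmed 28.0 z95 33.9
b2 None
bar c=(656.7,-142.8) L=59.3 W=15.5 long-axis -4.8 deg  n=252 zmed 56.8 z95 59.8
case c=(665.7,-44.2) L=401.0 W=136.7 long-axis 84.7 deg  n=6408 zmed 35.7 z95 38.6
b1 c=(508.5,127.3) L=87.0 W=73.2 long-axis -29.8 deg  n=486 zmed 26.1 z95 33.9
b2 c=(505.1,-197.7) L=100.5 W=32.8 long-axis 4.6 deg  n=720 zmed 28.4 z95 34.5
bar c=(657.1,-139.6) L=58.9 W=13.2 long-axis -5.5 deg  n=808 zmed 56.7 z95 58.0
case c=(666.0,-48.4) L=387.2 W=136.0 long-axis 84.6 deg  n=24879 zmed 35.1 z95 36.5
b1 c=(544.9,117.7) L=16.5 W=2.7 long-axis 7.6 deg  n=19 zmed 8.2 z95 10.2
b2 c=(522.1,-192.5) L=68.6 W=33.6 long-axis 3.8 deg  n=2620 zmed 30.3 z95 33.1
```

View pics/side3.png

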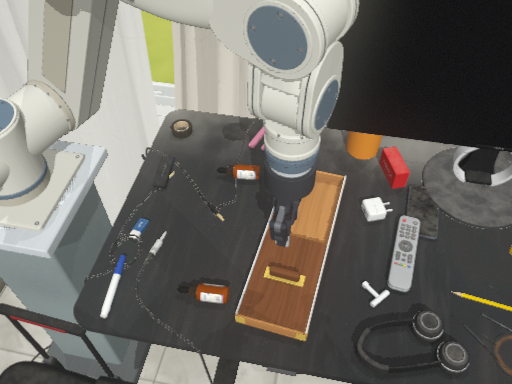

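Side view: cover home (bar at 284,272) with a firm end stop. The standing bay is open, bottles at (212,293) and (245,172). Next is bottle 2: the tool tilts 40° forward for the grasp, then a half turn of the wrist stands it up.

```bash
python3 -m creep '{"linear":[[0.027,-0.0124,0],[0.027,-0.0124,0],[0.027,-0.0124,0],[0.027,-0.0124,0],[0.027,-0.0124,0],[0,0,0],[0,0,0],[0,0,0],[0,0,0],[0,0,0],[0,0,0],[0,0,0],[0,0,0],[0,0,0],[0,0,0],[0,0,0],[0,0,0],[0,0,0],[0,0,0],[0,0,0]],"twist":[[0,0,0],[0,0,0],[0,0,0],[0,0,0],[0,0,0],[0,0,0.186],[0,0,0.186],[0,0,0.186],[0,0,0.186],[0,0,0.186],[0,0,0.186],[0,0,0.186],[0,0,0.186],[0,0,0.186],[0,0,0.186],[0,0,0.186],[0,0,0.186],[0,0,0.186],[0,0,0.186],[0,0,0.186]],"jaw":[0.06,0.06,0.06,0.06,0.06,0.06,0.06,0.06,0.06,0.06,0.06,0.06,0.06,0.06,0.06,0.06,0.06,0.06,0.06,0.06]}' && python3 -m creep '{"linear":[[0,0,0],[0,0,0],[0,0,0],[0,0,0],[0,0,0],[0,0,0]],"twist":[[0,0,0.186],[0,0.1745,0],[0,0.1745,0],[0,0.1745,0],[0,0.1745,0],[0,0,0]],"jaw":[0.06,0.06,0.06,0.06,0.06,0.06]}'
python3 - <<'E'
from h import *
go(.5174,-.1936,.0095,4,40)
print(ctrl.observe()['joint_positions'].round(2))
rects(cap('wrist','w5.png'),dict(b2=(.4,.6,-.28,-.12)))
E
```

```text
time: 31.9
tcp_pos: [0.5157, -0.1927, 0.1903]
orientation: [-3.14, 0.002, 0.252]
force: [-0.4, 0.0, 0.6]
gripper_width: 0.06
finger_force: 0.0
time: 32.65
tcp_pos: [0.5129, -0.1914, 0.1883]
orientation: [-3.136, -0.694, 0.065]
force: [-0.0, -0.1, 0.0]
gripper_width: 0.0599
finger_force: 0.0
world d [ 0.0045 -0.0022 -0.1788] tool d [-0.1111  0.0033  0.1402] in target frame [-0.1116  0.0025  0.1397] rotvec [-0.0031  0.0039 -0.0033]
[-0.78 -0.03 -0.65  0.45  0.51  2.42]
b2 c=(506.0,-194.2) L=100.6 W=33.7 long-axis 4.2 deg  n=2377 zmed 28.8 z95 33.0
```

```bash
python3 -m creep '{"linear":[[-0.016,0.0005,0.02],[-0.016,0.0005,0.02],[-0.016,0.0005,0.02],[-0.016,0.0005,0.02],[-0.016,0.0005,0.02],[-0.016,0,0.02],[-0.01,0,0.0125],[-0.005,0,0.006],[0,0,0],[0,0,0],[0,0,0],[0,0,0],[0,0,0],[0,0,0],[0,0,0]],"twist":[[0,0,0],[0,0,0],[0,0,0],[0,0,0],[0,0,0],[0,0,0],[0,0,0],[0,0,0],[0,0,0],[0,0,0],[0,0,0],[0,0,0],[0,0,0],[0,0,0],[0,0,0]],"jaw":[0.06,0.06,0.06,0.06,0.06,0.06,0.06,0.06,0.06,0,0,0,0,0,0]}'
python3 - <<'E'
from h import *
go(.5174,-.1936,.0095,4,40)
E
```

```text
time: 34.58
tcp_pos: [0.5209, -0.1955, 0.0153]
orientation: [3.14, -0.7, 0.073]
force: [-2.2, 0.4, 7.1]
gripper_width: 0.0294
finger_force: 59.6
world d [-0.0035  0.0019 -0.0058] tool d [-0.0063 -0.0022  0.0022] in target frame [-0.0063 -0.0022  0.0022] rotvec [-0.0005 -0.0015  0.0024]
```

```bash
python3 -m creep '{"linear":[[0.006,0,-0.008],[0.016,0,-0.019],[0.016,0,-0.019],[0.016,0,-0.019],[0.016,0,-0.019],[0.016,0,-0.019],[0,0,0]],"twist":[[0,0,0],[0,0,0],[0,0,0],[0,0,0],[0,0,0],[0,0,0],[0,0,0]],"jaw":[0,0,0,0,0,0,0]}'
python3 - <<'E'
from h import *
print(ctrl.observe()['joint_positions'].round(2))
c=cap('side','s6.png'); a=cv2.imread('pics/s6.png')[150:384,100:400]; cv2.imwrite('pics/s6c.png',cv2.resize(a,None,fx=2.5,fy=2.5))
P=cloud(c); hsv=cv2.cvtColor(c['color'],cv2.COLOR_RGB2HSV)
m=(hsv[...,0]<14)&(hsv[...,1]>170)&(P[...,0]>.42)&(P[...,0]<.62)&(P[...,1]<-.13)
q=P[m]; print(len(q), np.percentile(q,[5,50,95],axis=0).round(3))
E
```

```text
time: 35.45
tcp_pos: [0.5205, -0.1956, 0.1508]
orientation: [3.138, -0.7, 0.074]
force: [0.5, 0.3, -0.6]
gripper_width: 0.0299
finger_force: 59.4
[-0.78  0.03 -0.71  0.32  0.5   2.42]
305 [[ 0.503 -0.208  0.15 ]
 [ 0.536 -0.198  0.168]
 [ 0.555 -0.189  0.17 ]]
```

View pics/s6c.png

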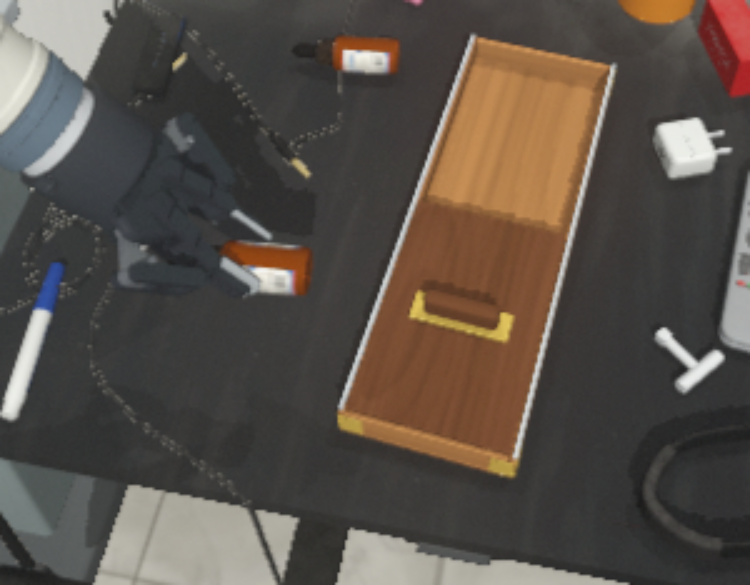

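The bottle is held horizontally near its middle. Next: untilt, half turn, carry over the bay, tilt upright.

```bash
python3 -m creep '{"linear":[[0,0,0],[0,0,0],[0,0,0],[0,0,0],[0,0,0],[0,0,0],[0,0,0],[0,0,0],[0,0,0],[0,0,0],[0,0,0],[0,0,0],[0,0,0],[0,0,0],[0,0,0],[0,0,0],[0,0,0],[0,0,0],[0,0,0],[0,0,0]],"twist":[[0,-0.175,0],[0,-0.175,0],[0,-0.175,0],[0,-0.175,0],[0,0,-0.186],[0,0,-0.186],[0,0,-0.186],[0,0,-0.186],[0,0,-0.186],[0,0,-0.186],[0,0,-0.186],[0,0,-0.186],[0,0,-0.186],[0,0,-0.186],[0,0,-0.186],[0,0,-0.186],[0,0,-0.186],[0,0,-0.186],[0,0,-0.186],[0,0,-0.186]],"jaw":[0,0,0,0,0,0,0,0,0,0,0,0,0,0,0,0,0,0,0,0]}' && python3 -m creep '{"linear":[[-0.0163,0.0274,0],[-0.0163,0.0274,0],[-0.0163,0.0274,0],[-0.0163,0.0274,0],[-0.0163,0.0274,0],[-0.0163,0.0274,0],[-0.0163,0.0274,0],[-0.0163,0.0274,0],[0,0,0],[0,0,0],[0,0,0],[0,0,0],[0,0,0],[0,0,0]],"twist":[[0,0,0],[0,0,0],[0,0,0],[0,0,0],[0,0,0],[0,0,0],[0,0,0],[0,0,0],[0,-0.1745,0],[0,-0.1745,0],[0,-0.1745,0],[0,-0.1745,0],[0,-0.1745,0],[0,0,0]],"jaw":[0,0,0,0,0,0,0,0,0,0,0,0,0,0]}'
python3 - <<'E'
from h import *
print(ctrl.observe()['joint_positions'].round(2)); go(.671,.0106,.0427,174.65,-50)
c=cap('side','s7.png'); a=cv2.imread('pics/s7.png')[50:350,180:400]; cv2.imwrite('pics/s7c.png',cv2.resize(a,None,fx=2,fy=2))
E
```

```text
time: 38.0
tcp_pos: [0.5195, -0.1949, 0.1469]
orientation: [3.141, -0.004, 3.054]
force: [-0.9, -0.1, -0.9]
gripper_width: 0.0302
finger_force: 59.4
time: 39.75
tcp_pos: [0.6685, 0.0112, 0.1414]
orientation: [-3.141, 0.801, 3.048]
force: [0.4, 0.5, -0.5]
gripper_width: 0.0298
finger_force: 59.5
[-0.12  0.17 -0.7  -0.11  0.02 -0.02]
world d [ 0.0025 -0.0006 -0.0987] tool d [ 0.0691 -0.0003  0.0705] in target frame [ 0.0739 -0.0003  0.0654] rotvec [-0.0003 -0.0712 -0.0001]
```

View pics/s7c.png

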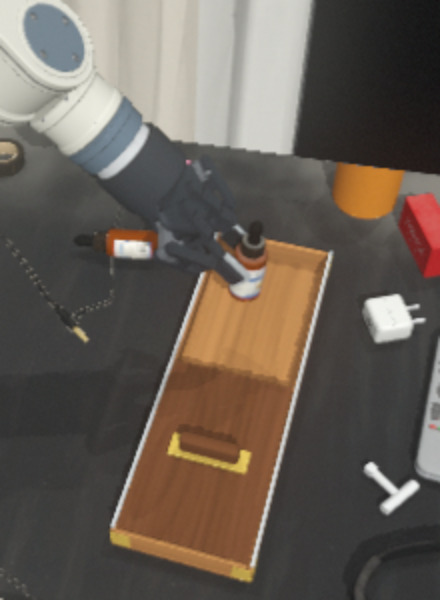

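The bottle is nearly upright (crop 248,265) over the bay, 4° short. I'll correct that and lower it.

```bash
python3 -m creep '{"linear":[[0,0,0],[0.016,0,0.0142],[0.016,0,0.0142],[0.016,0,0.0142],[0.015,0,0.0132],[0.005,0,0.0045],[0.004,0,0.0035],[0,0,0],[0,0,0]],"twist":[[0,-0.071,0],[0,0,0],[0,0,0],[0,0,0],[0,0,0],[0,0,0],[0,0,0],[0,0,0],[0,0,0]],"jaw":[0,0,0,0,0,0,0,0,0]}'
python3 - <<'E'
from h import *
go(.671,.0106,.0427,174.65,-50)
for n in ['side','wrist']:
    c=cap(n); P=cloud(c); hsv=cv2.cvtColor(c['color'],cv2.COLOR_RGB2HSV)
    m=(P[...,2]>.03)&(abs(P[...,0]-.671)<.05)&(abs(P[...,1]-.0106)<.05)
    q=P[m]; print(n,'top z',np.percentile(q[:,2],[90,99]).round(4)); t=q[(q[:,2]>.085)&(q[:,2]<.12)]; print(len(t),np.median(t,0).round(4) if len(t) else '')
E
```

```text
time: 40.92
tcp_pos: [0.6763, 0.0103, 0.0507]
orientation: [-3.141, 0.882, 3.048]
force: [0.2, -0.6, -0.6]
gripper_width: 0.0298
finger_force: 59.5
world d [-0.0053  0.0003 -0.008 ] tool d [ 0.0096 -0.0002  0.0009] in target frame [ 0.0095 -0.0002  0.001 ] rotvec [-0.0004  0.0089 -0.    ]
side top z [0.1093 0.1179]
562 [0.6381 0.0049 0.0983]
wrist top z [0.0948 0.1014]
5374 [0.6354 0.0147 0.093 ]
```

```bash
python3 -m creep '{"linear":[[0.003,0,0.0026],[0.003,0,0.0026],[0.0008,0,0.0006],[0,0,0],[0,0,0]],"twist":[[0,0,0],[0,0,0],[0,0,0],[0,0,0],[0,0,0]],"jaw":[0,0,0,0,0]}'; python3 -m creep '{"linear":[[0.0008,0,0.0006],[0,0,0],[0,0,0]],"twist":[[0,0,0],[0,0,0],[0,0,0]],"jaw":[0,0,0]}'
```

```text
time: 41.65
tcp_pos: [0.6768, 0.0102, 0.042]
orientation: [-3.141, 0.883, 3.048]
force: [-1.8, 0.8, 6.0]
gripper_width: 0.03
finger_force: 59.9
time: 42.02
tcp_pos: [0.6773, 0.0101, 0.0419]
orientation: [-3.141, 0.885, 3.048]
force: [-3.5, 0.2, 9.9]
gripper_width: 0.0299
finger_force: 60.3
```

```bash
python3 -m creep '{"linear":[[0,0,0],[0,0,0],[0,0,0],[0,0,0],[0,0,-0.015],[0,0,-0.025],[0,0,-0.03],[0,0,-0.03],[0,0,-0.03],[0,0,0]],"twist":[[0,0,0],[0,0,0],[0,0,0],[0,0,0],[0,0,0],[0,0,0],[0,0,0],[0,0,0],[0,0,0],[0,0,0]],"jaw":[0.05,0.05,0.05,0.05,0.05,0.05,0.05,0.05,0.05,0.05]}'
python3 - <<'E'
from h import *
c=cap('wrist','w8.png'); P=cloud(c)
for lo,hi in [(.012,.06),(.06,.075),(.088,.1),(.102,.115)]:
    m=(P[...,2]>lo)&(P[...,2]<hi)&(abs(P[...,0]-.675)<.045)&(abs(P[...,1]-.0106)<.04)
    q=P[m]; print(lo,len(q),np.median(q,0).round(4) if len(q) else '', q.min(0).round(3) if len(q) else '')
b=dict(b1=(.4,.6,.05,.2))
for n in ['top','side']: rects(cap(n),b)
print(ctrl.observe()['tcp_pos'])
E
```

```text
time: 43.28
tcp_pos: [0.575, 0.02, 0.1247]
orientation: [-3.141, 0.884, 3.048]
force: [0.4, 0.8, 0.8]
gripper_width: 0.0502
finger_force: 0.0
0.012 1603 [0.6626 0.0118 0.0375] [ 0.659 -0.007  0.012]
0.06 547 [0.6661 0.0114 0.0664] [ 0.659 -0.006  0.06 ]
0.088 187 [0.6717 0.0107 0.0942] [0.67  0.004 0.088]
0.102 63 [0.6738 0.0106 0.1039] [0.67  0.004 0.102]
b1 c=(502.9,125.5) L=99.8 W=37.8 long-axis 13.7 deg  n=578 zmed 28.0 z95 33.7
b1 c=(519.5,130.3) L=70.2 W=39.4 long-axis -16.9 deg  n=226 zmed 28.7 z95 34.5
[0.57653702 0.01960404 0.12286901]
```

View pics/w8.png

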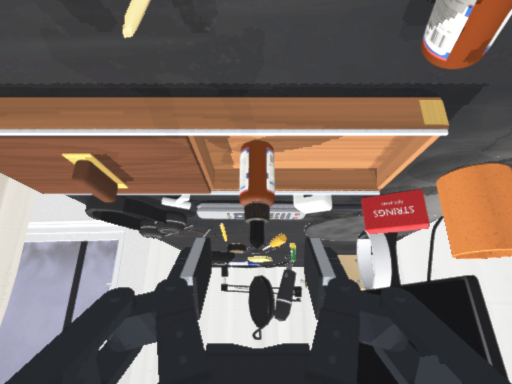

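Bottle 2 stands upright at (257,195) in the bay. Next is bottle 1.

```bash
python3 -m creep '{"linear":[[-0.02,0,-0.0165],[-0.02,0,-0.0165],[-0.02,0,-0.0165],[0,0,0],[0,0,0],[0,0,0],[0,0,0],[0,0,0],[0.0173,0.0255,0],[0.0173,0.0255,0],[0.0173,0.0255,0],[0.0173,0.0255,0],[0,0,0],[0,0,0],[0,0,0],[0,0,0],[0,0,0],[0,0,0],[0,0,0],[0,0,0]],"twist":[[0,0,0],[0,0,0],[0,0,0],[0,0.1765,0],[0,0.1765,0],[0,0.1765,0],[0,0.1765,0],[0,0.1765,0],[0,0,0],[0,0,0],[0,0,0],[0,0,0],[0,0,-0.1845],[0,0,-0.1845],[0,0,-0.1845],[0,0,-0.1845],[0,0,-0.1845],[0,0,-0.1845],[0,0,-0.1845],[0,0,-0.1845]],"jaw":[0.06,0.06,0.06,0.06,0.06,0.06,0.06,0.06,0.06,0.06,0.06,0.06,0.06,0.06,0.06,0.06,0.06,0.06,0.06,0.06]}' && python3 -m creep '{"linear":[[0,0,0],[0,0,0],[0,0,0],[0,0,0],[0,0,0],[0,0,0],[0,0,0],[0,0,0],[0,0,0],[0,0,0],[0,0,0],[0,0,0],[0,0,0],[0,0,0],[0,0,0]],"twist":[[0,0,-0.1845],[0,0,-0.1845],[0,0,-0.1845],[0,0,-0.1845],[0,0,-0.1845],[0,0,-0.1845],[0,0,-0.1845],[0,0,-0.1845],[0,0,-0.1845],[0,0,-0.1845],[0,0.1745,0],[0,0.1745,0],[0,0.1745,0],[0,0.1745,0],[0,0,0]],"jaw":[0.06,0.06,0.06,0.06,0.06,0.06,0.06,0.06,0.06,0.06,0.06,0.06,0.06,0.06,0.06]}'
python3 - <<'E'
from h import *
print(ctrl.observe()['joint_positions'].round(2))
rects(cap('wrist','w9.png'),dict(b1=(.4,.6,.05,.2)))
go(.517,.1275,.014,5.5,40)
E
```

```text
time: 45.92
tcp_pos: [0.5192, 0.1276, 0.195]
orientation: [-3.104, 0.003, -1.753]
force: [0.2, -0.2, 0.2]
gripper_width: 0.0599
finger_force: 0.0
time: 47.8
tcp_pos: [0.5146, 0.1281, 0.1917]
orientation: [3.132, -0.722, 0.091]
force: [-0.3, -0.5, 0.9]
gripper_width: 0.0597
finger_force: 0.0
[ 0.09 -0.13 -0.78  0.2  -0.01 -3.14]
b1 c=(502.3,127.4) L=100.5 W=33.8 long-axis 6.9 deg  n=2415 zmed 28.6 z95 33.0
world d [-0.0004 -0.0007 -0.1806] tool d [-0.12   -0.0006  0.1349] in target frame [-0.1165  0.0007  0.138 ] rotvec [ 0.0129 -0.0258 -0.0042]
```

```bash
python3 -m creep '{"linear":[[0,0,0],[-0.018,-0.0005,0.0215],[-0.018,-0.0005,0.0215]],"twist":[[0.01,-0.025,0.05],[0,0,0],[0,0,0]],"jaw":[0.06,0.06,0.06]}'
python3 - <<'E'
from h import *
print(ctrl.observe()['joint_positions'].round(3))
go(.517,.1292,.014,5.5,40)
E
```

```text
time: 48.22
tcp_pos: [0.5224, 0.1313, 0.1415]
orientation: [-3.098, -0.704, 0.024]
force: [1.0, 0.4, 0.1]
gripper_width: 0.0601
finger_force: 0.0
[ 8.900e-02 -3.600e-02 -8.470e-01  5.500e-02  2.000e-03 -3.092e+00]
world d [-0.0054 -0.0021 -0.1275] tool d [-0.0866  0.006   0.0935] in target frame [-0.0862  0.0016  0.0941] rotvec [ 0.0024 -0.0066 -0.0546]
```

```bash
python3 -m creep '{"linear":[[-0.017,0.0015,0.0185],[-0.017,0.0015,0.0185],[-0.017,0.0015,0.0185],[-0.017,0.001,0.0185],[-0.012,0.0005,0.013],[-0.0065,0,0.0065],[0,0,0]],"twist":[[0,0,0],[0,0,0],[0,0,0],[0,0,0],[0,0,0],[0,0,0],[0,0,0]],"jaw":[0.06,0.06,0.06,0.06,0.06,0.06,0.06]}'
python3 - <<'E'
from h import *
print(ctrl.observe()['joint_positions'].round(3))
go(.517,.1292,.014,5.5,40)
E
```

```text
time: 49.1
tcp_pos: [0.5246, 0.1325, 0.0194]
orientation: [-3.101, -0.69, 0.026]
force: [-0.5, 0.4, 0.4]
gripper_width: 0.0598
finger_force: 0.0
[ 9.400e-02  2.330e-01 -1.037e+00 -3.900e-01 -3.000e-03 -3.089e+00]
world d [-0.0076 -0.0033 -0.0054] tool d [-0.0094  0.0031 -0.0008] in target frame [-0.0095  0.0025 -0.0009] rotvec [ 0.0042  0.0067 -0.0542]
```

```bash
python3 -m creep '{"linear":[[0.005,0,-0.006],[0,0,0],[0,0,0]],"twist":[[0,-0.09,0],[0,-0.085,0],[0,0,0]],"jaw":[0.06,0.06,0.06]}'
python3 - <<'E'
from h import *
print(ctrl.observe()['joint_positions'].round(3))
go(.516,.1290,.010,2,30)
E
```

```text
time: 49.48
tcp_pos: [0.5255, 0.1322, 0.0299]
orientation: [-3.105, -0.521, 0.033]
force: [-1.2, -0.3, 0.5]
gripper_width: 0.0597
finger_force: 0.0
[ 0.086  0.188 -0.851  0.01   0.01  -3.096]
world d [-0.0095 -0.0032 -0.0199] tool d [-0.0182  0.0033  0.0124] in target frame [-0.0183  0.0029  0.0125] rotvec [-0.0357  0.0025 -0.0013]
```

```bash
python3 -m creep '{"linear":[[-0.009,0.0015,0.006],[-0.009,0.0015,0.006],[0,0,0],[0,0,0],[0,0,0],[0,0,0],[0,0,0],[0,0,0],[0,0,0]],"twist":[[-0.035,0,0],[0,0,0],[0,0,0],[0,0,0],[0,0,0],[0,0,0],[0,0,0],[0,0,0],[0,0,0]],"jaw":[0.06,0.06,0.06,0,0,0,0,0,0]}'
python3 - <<'E'
from h import *
s=ctrl.observe();print(s['joint_positions'].round(3),s['tcp_pos'])
E
```

```text
time: 50.6
tcp_pos: [0.5139, 0.129, 0.009]
orientation: [-3.14, -0.519, 0.034]
force: [-2.6, -0.1, 5.6]
gripper_width: 0.0301
finger_force: 59.0
[ 0.107  0.218 -0.897 -0.063 -0.035 -3.078] [0.51392939 0.12903259 0.00902959]
```

```bash
python3 -m creep '{"linear":[[0.0125,0,-0.0217],[0.0125,0,-0.0217],[0.0125,0,-0.0217],[0.0125,0,-0.0217],[0.0125,0,-0.0217],[0.0125,0,-0.0217],[0,0,0],[0,0,0],[0,0,0],[0,0,0],[0,0,0],[0,0,0],[0,0,0],[0,0,0],[0,0,0],[0,0,0],[0,0,0],[0,0,0]],"twist":[[0,0,0],[0,0,0],[0,0,0],[0,0,0],[0,0,0],[0,0,0],[0,-0.1735,0],[0,-0.1735,0],[0,-0.1735,0],[0,0,0.1816],[0,0,0.1816],[0,0,0.1816],[0,0,0.1816],[0,0,0.1816],[0,0,0.1816],[0,0,0.1816],[0,0,0.1816],[0,0,0.1816]],"jaw":[0,0,0,0,0,0,0,0,0,0,0,0,0,0,0,0,0,0]}' && python3 -m creep '{"linear":[[0,0,0],[0,0,0],[0,0,0],[0,0,0],[0,0,0],[0,0,0],[0,0,0],[0,0,0],[0,0,0],[0,0,0]],"twist":[[0,0,0.1816],[0,0,0.1816],[0,0,0.1816],[0,0,0.1816],[0,0,0.1816],[0,0,0.1816],[0,0,0.1816],[0,0,0.1816],[0,0,0.1816],[0,0,0]],"jaw":[0,0,0,0,0,0,0,0,0,0]}'
python3 - <<'E'
from h import *
print(ctrl.observe()['joint_positions'].round(2)); go(.685,.08,.16,174.65)
E
```

```text
time: 52.85
tcp_pos: [0.514, 0.1288, 0.1583]
orientation: [3.137, 0.001, -1.606]
force: [0.4, -0.4, -0.9]
gripper_width: 0.0308
finger_force: 59.1
time: 54.1
tcp_pos: [0.514, 0.1288, 0.1583]
orientation: [3.141, -0.004, 3.05]
force: [0.8, 0.5, -0.9]
gripper_width: 0.0304
finger_force: 59.1
[ 0.09  0.26 -0.17  1.15  0.    0.18]
world d [ 0.171  -0.0488  0.0017] tool d [-0.1747 -0.033  -0.0024] in target frame [-0.1748 -0.0327 -0.0017] rotvec [ 0.0005 -0.0042  0.0017]
```

```bash
python3 -m creep '{"linear":[[-0.025,-0.0047,0],[-0.025,-0.0047,0],[-0.025,-0.0047,0],[-0.025,-0.0047,0],[-0.025,-0.0047,0],[-0.025,-0.0047,0],[-0.025,-0.0047,0],[0,0,0],[0,0,0],[0,0,0],[0,0,0],[0,0,0],[0,0,0],[0,0,0]],"twist":[[0,0,0],[0,0,0],[0,0,0],[0,0,0],[0,0,0],[0,0,0],[0,0,0],[0,-0.175,0],[0,-0.175,0],[0,-0.175,0],[0,-0.175,0],[0,-0.175,0],[0,-0.175,0],[0,0,0]],"jaw":[0,0,0,0,0,0,0,0,0,0,0,0,0,0]}'
python3 - <<'E'
from h import *
print(ctrl.observe()['joint_positions'].round(2)); go(.685,.08,.0464,174.65,-60.2)
c=cap('side','s10.png'); a=cv2.imread('pics/s10.png')[50:350,180:400]; cv2.imwrite('pics/s10c.png',cv2.resize(a,None,fx=2,fy=2))
E
```

```text
time: 55.85
tcp_pos: [0.6867, 0.0802, 0.1509]
orientation: [-3.135, 0.937, 3.058]
force: [-0.6, -0.6, -2.3]
gripper_width: 0.0304
finger_force: 59.1
[ 0.04  0.21 -0.76 -0.34 -0.11  0.07]
world d [-0.0017 -0.0002 -0.1045] tool d [0.0851 0.0001 0.0605] in target frame [ 0.0915 -0.0004  0.0505] rotvec [ 0.0013 -0.1138  0.0055]
```

View pics/s10c.png

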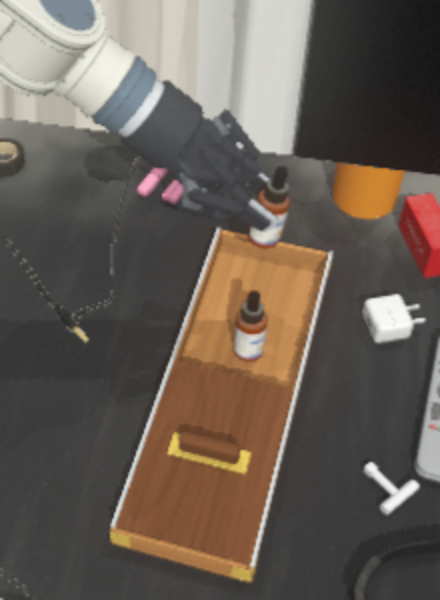

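Bottle 2 stands at (250,330). Bottle 1 hangs 6° short of upright over the bay; I'll correct that and lower it.

```bash
python3 -m creep '{"linear":[[0,0,0],[0.0175,0,0.0095],[0.0175,0,0.0095],[0.0175,0,0.0095],[0.0175,0,0.0095],[0.012,0,0.0065],[0,0,0],[0,0,0]],"twist":[[0,-0.114,0],[0,0,0],[0,0,0],[0,0,0],[0,0,0],[0,0,0],[0,0,0],[0,0,0]],"jaw":[0,0,0,0,0,0,0,0]}'
python3 - <<'E'
from h import *
print(ctrl.observe()['joint_positions'].round(2)); go(.685,.08,.0464,174.65,-60.2)
E
```

```text
time: 56.9
tcp_pos: [0.689, 0.0801, 0.0616]
orientation: [-3.14, 1.057, 3.051]
force: [0.4, 0.3, -0.2]
gripper_width: 0.0302
finger_force: 59.1
[ 0.05  0.47 -0.97 -0.92 -0.12  0.07]
world d [-0.004  -0.0001 -0.0152] tool d [ 0.0152 -0.0004  0.004 ] in target frame [ 0.0151 -0.0004  0.0041] rotvec [0.0011 0.0063 0.0015]
```

```bash
python3 -m creep '{"linear":[[0.005,0,0.003],[0.005,0,0.003],[0.0025,0,0.0015],[0,0,0],[0,0,0]],"twist":[[0,0,0],[0,0,0],[0,0,0],[0,0,0],[0,0,0]],"jaw":[0,0,0,0,0]}'; python3 -m creep '{"linear":[[0.0015,0,0.0009],[0,0,0],[0,0,0]],"twist":[[0,0,0],[0,0,0],[0,0,0]],"jaw":[0,0,0]}'; python3 -c "
from h import *
s=ctrl.observe();print(s['joint_positions'].round(3))"
```

```text
time: 57.52
tcp_pos: [0.688, 0.0801, 0.0461]
orientation: [-3.141, 1.056, 3.05]
force: [0.0, 0.5, -0.7]
gripper_width: 0.0306
finger_force: 59.1
time: 57.9
tcp_pos: [0.6886, 0.08, 0.0455]
orientation: [-3.141, 1.059, 3.05]
force: [-0.7, -1.0, 5.3]
gripper_width: 0.0306
finger_force: 59.1
[ 0.046  0.519 -0.981 -0.984 -0.12   0.068]
```

Contact at the predicted height. Next: release, retreat and check.

```bash
python3 -m creep '{"linear":[[0,0,0],[0,0,0],[0,0,0],[0,0,0],[0,0,-0.015],[0,0,-0.025],[0,0,-0.03],[0,0,-0.03],[-0.02,0,-0.03],[-0.03,0,-0.03],[-0.03,0,-0.02],[0,0,0],[0,0,0]],"twist":[[0,0,0],[0,0,0],[0,0,0],[0,0,0],[0,0,0],[0,0,0],[0,0,0],[0,0,0],[0,0,0],[0,0,0],[0,0,0],[0,0,0],[0,0,0]],"jaw":[0.05,0.05,0.05,0.05,0.05,0.05,0.05,0.05,0.05,0.05,0.05,0.05,0.05]}'
python3 - <<'E'
from h import *
b=dict(bar=B['bar'])
for n in ['side','wrist']:
    c=cap(n,n+'11.png'); rects(c,b); P=cloud(c)
    for x,y in [(.676,.0106),(.680,.08)]:
      for lo,hi in [(.012,.06),(.088,.1),(.1,.115)]:
        m=(P[...,2]>lo)&(P[...,2]<hi)&(abs(P[...,0]-x)<.035)&(abs(P[...,1]-y)<.03)
        q=P[m]; print(n,y,lo,len(q),np.median(q,0).round(4) if len(q) else '')
a=cv2.imread('pics/side11.png')[50:350,180:400]; cv2.imwrite('pics/s11c.png',cv2.resize(a,None,fx=2,fy=2))
E
```

```text
time: 59.52
tcp_pos: [0.5922, 0.0977, 0.214]
orientation: [-3.134, 1.036, 3.05]
force: [0.3, 0.4, -0.1]
gripper_width: 0.0501
finger_force: 0.0
bar c=(656.6,-142.9) L=59.2 W=16.5 long-axis -3.6 deg  n=251 zmed 56.7 z95 59.6
side 0.0106 0.012 205 [ 0.6764 -0.0059  0.0375]
side 0.0106 0.088 25 [0.6747 0.0044 0.0943]
side 0.0106 0.1 29 [0.6759 0.006  0.1042]
side 0.08 0.012 148 [0.6866 0.0637 0.0444]
side 0.08 0.088 28 [0.6797 0.0724 0.0937]
side 0.08 0.1 24 [0.6809 0.0738 0.105 ]
bar c=(671.7,12.2) L=33.5 W=24.4 long-axis 68.6 deg  n=895 zmed 60.6 z95 67.9
wrist 0.0106 0.012 1629 [0.6629 0.0159 0.0369]
wrist 0.0106 0.088 172 [0.6717 0.0125 0.0945]
wrist 0.0106 0.1 112 [0.6734 0.0115 0.1031]
wrist 0.08 0.012 1558 [0.6676 0.0806 0.0368]
wrist 0.08 0.088 166 [0.6767 0.0796 0.0943]
wrist 0.08 0.1 109 [0.679  0.0792 0.1031]
```

View pics/s11c.png

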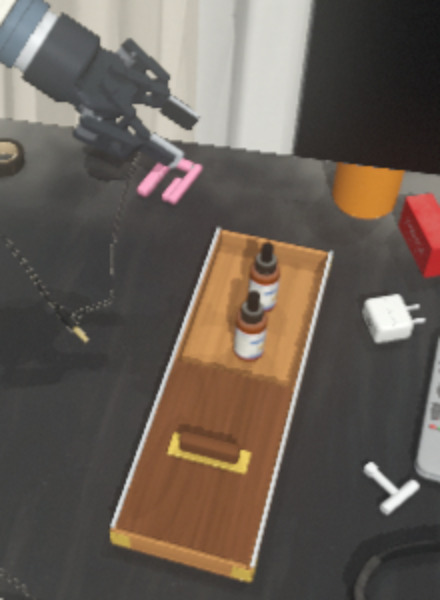

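Both bottles stand upright in the bay (crop 264,280 and 250,330), tops at about 108 mm. The cover is home (bar at 205,450) and the gripper is clear. I'm handing in.

```bash
python3 -c "
from station import ctrl
print(ctrl.hand_in())"
```

```text
the job is handed in; nothing more can be done
None
```

The gig kit is packed and handed in: capo, tuner and plug are in the compartment, the cover is fully home over them, and both dropper bottles stand upright in the bay; the hand-in call returned no verdict.

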